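# Bring a lens up to the dial gauge with a lab jack

### The arm

A 6-joint arm with a two-finger parallel gripper is mounted at the origin on a cart in front of the work surface, level with it; the furniture and walls round the work are solid. World frame = base frame: x ahead of the robot, y to its left, z up, the work surface at z = 0. Lengths are in m, angles in rad, forces in N, time in s.
With the tool pointing down it reaches from about 0.35 to 0.775 m from the base axis. Payload 7.3 kg.
Tool frame: the origin (TCP) lies between the finger pads; the fingertips stand 14 mm ahead of it and the grasp point (between the pads) lies 5 mm behind it; z points along the fingers, y is the direction in which the jaws open and shut (so a half turn about z gives the same grasp; the last joint's range is limited). The gripper opens to 92 mm and grips with 3 to 60 N. Pads are 19 mm wide; open, the fingers measure 130 mm over their backs; the gripper's body (75 mm by 190 mm) begins 47 mm behind the grasp point.
Start: joints at [-1.401, 0.342, 1.524, -0, 1.275, -0.146], TCP at [0.163, -0.499, 0.241] pointing down, gripper open.
Joint ranges: [-2.53, 2.53], [-0.77, 2.02], [0.04, 2.7], [-1, 4.14], [0.28, 2.66], [-3.11, 3.11]. Speed limits (rad/s): [2.57, 2.57, 3.14, 3.14, 3.14, 3.14].

### API

Orientations are given as [roll, pitch, yaw] about the fixed x, y, z axes, in that order (R = Rz(yaw) Ry(pitch) Rx(roll)).
In Python, from cell import robot gives the robot as it stands.
- The arm moves only by the shell command python3 -m creep 'ROWS' [FORCE]. ROWS is JSON, a list that holds one entry, the list of rows, each a list of 7 numbers: the shift along the tool's x, y, z in cm, then the turn, a rotation vector about the tool's x, y, z in degrees, then the gripper command: -1 is shut, 1 is fully open, values between are in proportion. In form: [[[tx, ty, tz, wx, wy, wz, gripper], ...]]. A call has 1 to 8 rows; each row is the pose to reach, as a shift and turn from the pose measured when the call began, along the tool's axes at that moment; what a row does not reach only later rows make up. A row lasts 1/10 s, in which the tool goes at most 50 mm and 8.59 degrees, less where a joint would pass 70% of its speed; a pose out of reach is approached as far as the arm can. A call with a gripper value outside its range is refused whole. The fingers move at their own pace and stop on an object; FORCE is the grip in N (left out, the last holds). Time passes only in rows, so rows that repeat a pose let the fingers close. It gives the time, the measured TCP pose, the force and the opening at its end, in the units of the state.
- robot.observe(): the state, without advancing time (a new reading comes with each control period).
- robot.read_camera(name): name is "scene" or "top"; returns the picture (420x560x3 uint8, red, green, blue); there is no depth.
- robot.camera_params(name): a dict with "camera_matrix" (3x3 intrinsics, pixels), "k1" (the pictures are not rectified: a ray, as slopes to the right and down, at radius r is drawn at 1 + k1 r^2 times it, then the intrinsics apply), "R" (3x3) and "t" (3): a world point X has camera coordinates R X + t. Camera axes: x right, y down, z forward; pixel columns grow to the right and rows downward; lengths in m; the calibration is good to about 2 mm. A picture is of the moment at which its call begins. camera_params takes no time and is no camera call.
- robot.hand_in(): hands the job in, once; it reports no verdict.
Trained networks look in the newest picture that a camera, given by its name, has taken for a name from the list of things; names that differ only in an ending like _2 or _b are one class to them, and where a whole thing is asked for, a point or a joint stands for the part that bears it (a point fixed in the world has none). Each returns a list of dicts, best first, with "score" (0 to 1); they miss things now and then, are a little off and sometimes report something else, mostly with a low value. They report only what shows in the picture. A call takes as long as a camera call. They do not tell look-alikes from the thing itself.
- robot.look_for(camera, label): "centre" ([x, y, z] in m, in the coordinates of the camera as it stood for that picture, good to about 4 mm: the middle of the surface that is visible of it).
- robot.masks_of(camera, label): "mask" (420x560 bool, what is visible of it).
The state is a dict: "time": time; "qpos": joint angles; "qvel": joint speeds; "joint_efforts": joint torques, N m; "tool_pos": TCP position; "tool_rot": TCP orientation; "contact_force": force on the tool from outside, world axes, zero at the start; "torque": the same for the moment, N m; "opening": finger opening in m.
Only numpy, scipy, OpenCV 4.12 (cv2) and the standard library are available. Lean on these libraries where they do the work, as an engineer would, in place of code of your own. Each camera call takes 0.05 s, during which the arm holds its last target.

### The job

Put the black lens upright on the ring mark in the middle of the lab jack's platform, then swing the gauge arm by its red handle over the lens as far as its stop. Then turn the jack's black knob to raise the platform until the lens just touches the gauge's white foot and the dial's needle stands in the green sector, without ever driving the needle into the red. Leave the pot, the practice eye and the petri dish where they are.

Things in the scene. Friction and masses are not known exactly. Their poses are not given: they have to be found in the camera images.
- lens_center (a point): the lens to be gauged: a black round screw-in lens, 47 mm across and 18 mm high, 0.12 kg, standing on its flat face on the bench; this point is its centre, 9 mm above its underside; z up
- platform_top (a point): centre of the upper face of the jack's square platform (84 x 84 mm, aluminium), in the middle of a thin black ring mark 54 mm across; about 70 to 78 mm above the bench at the start. Its x axis points from the knob to the post, y to the left of that, z up. It rises and sinks with the platform. Seen along its x axis from the platform's centre, the knob's axis stands at -115 mm and the post of the gauge arm at +130 mm
- knob_grip (a point): the jack's knob: a black fluted round knob, 40 mm across and 27 mm high, axis vertical; this point lies on its axis, half-way up, 65 mm above the bench. It stands on an aluminium gear block 46 mm along x and 50 mm along y whose top is 46 mm above the bench. Its friction is about 0.07 N m, the platform stays where it is left
- knob (a joint): turn of the knob in rad, 0 to 6, growing when it is turned clockwise seen from above; each rad clockwise raises the platform by 5 mm
- handle (a point): the red upright peg on the gauge arm, 15 mm across, free over the 44 mm above the arm; this point is on its axis, 10 mm below its top, 188 mm above the bench. It stands 70 mm from the axis of the post; the arm's top face is 164 mm above the bench, the dial (42 mm across, tilted, its top 200 mm above the bench) is 60 mm farther out on the arm
- post_axis (a point): point on the vertical axis of the post about which the gauge arm swings, at the handle point's height
- gauge_arm (a joint): swing of the gauge arm in rad: 0 at its stop, where the gauge is over the middle of the platform; at the start it is swung out by 0.85 to 1.2 rad to the platform's +y side (positive is clockwise seen from above, so it is swung in anticlockwise). Light friction, it stays where it is left
- foot (a point): centre of the underside of the gauge's white flat round foot, 26 mm across, 130 mm from the post's axis, 108 mm above the bench when nothing touches it; the lens top meets this face
- plunger (a joint): how far the foot is pushed up, in m: 0 hanging free, 0.012 at most; a light spring (0.7 N at first touch, about 0.15 N per mm more). It turns the dial's needle 0.4 rad per mm; the green sector is 0.0004 to 0.004, the red begins at 0.006
- pot: bystander: clear specimen pot with a blue lid, 46 mm across, 56 mm high, origin under its centre
- eye: bystander: white practice eye on a clear disc, 47 mm across, 13 mm high, origin under its centre
- petri: bystander: petri dish, 59 mm across, 15 mm high, origin under its centre
There are look-alikes about, which are no part of the job. What is meant by the part that bears lens_center is not brown, pink or purple, and is the smaller of those in its own colour.

How it is judged:
By the outcome, as a careful person would: the job done as asked, in the order asked, and still so for the second after the job is handed in, with the robot touching nothing.
It also fails if it takes over 69 s, if anything falls off the work surface, if the arm or the gripper's body presses on something with over 40 N, if the wrist force passes 120 N, or if a joint passes its speed limit or range.

## Working session

There is one attempt and no reset: what is moved stays moved. The work goes in short steps, Python scripts to look and compute and a shell command to move; the robot and the scene stay as the last step left them, time stands still between calls to the robot, and variables do not carry over. Pictures are saved under pics/ and viewed, and the job is handed in when it is done.

```bash
ls; mkdir -p pics
python3 - <<'E'
from cell import robot
import cv2
o=robot.observe();print(o)
for n in("scene","top"):
    cv2.imwrite(f"pics/{n}0.png",cv2.cvtColor(robot.read_camera(n),cv2.COLOR_RGB2BGR));print(n,robot.camera_params(n))
E
```

```text
pics
{'time': 0.0, 'qpos': array([-1.40102265e+00,  3.42727041e-01,  1.52497102e+00,  3.60574498e-05,
        1.27540194e+00, -1.45973274e-01]), 'qvel': array([ 0.00076516, -0.00224065, -0.00123185, -0.00127421, -0.00036123,
       -0.00104578]), 'joint_efforts': array([-2.32031991e-03, -4.31238198e+01, -2.44221103e+01,  7.15794484e-02,
        5.61091723e-02, -1.27075969e-04]), 'tool_pos': array([ 0.16300876, -0.49866865,  0.24005876]), 'tool_rot': array([-3.14010635e+00, -2.53365189e-04,  3.15736237e-01]), 'contact_force': array([-0.03625917, -0.58478756, -0.06449041]), 'torque': array([-0.00417238, -0.00626161,  0.02126354]), 'opening': 0.09143274396452977}
scene {'camera_matrix': array([[384.14220594,   0.        , 275.79647599],
       [  0.        , 384.14220594, 211.34434657],
       [  0.        ,   0.        ,   1.        ]]), 'k1': 0.030289138754855623, 'R': array([[-0.75039276, -0.66097577,  0.00466187],
       [-0.31542881,  0.35188432, -0.88129569],
       [ 0.58087466, -0.66278839, -0.47254225]]), 't': array([0.31952157, 0.31450449, 0.68234958])}
top {'camera_matrix': array([[468.07512404,   0.        , 294.21287619],
       [  0.        , 468.07512404, 204.34128072],
       [  0.        ,   0.        ,   1.        ]]), 'k1': 0.022803186169395015, 'R': array([[ 9.81221841e-03, -9.99949267e-01,  2.27699514e-03],
       [-9.72313301e-01, -1.00726576e-02, -2.33463887e-01],
       [ 2.33474978e-01,  7.68459889e-05, -9.72362807e-01]]), 't': array([-0.15920905,  0.54478987,  1.06053444])}
```

View pics/scene0.png

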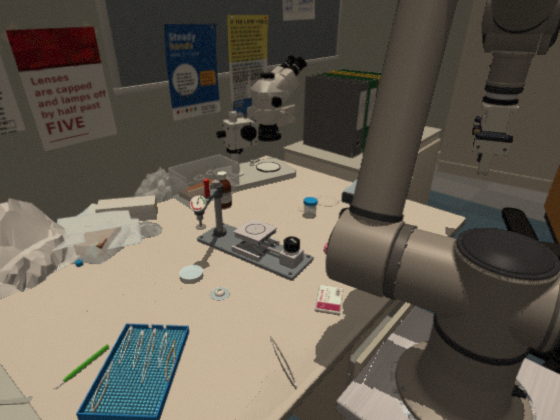

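View pics/top0.png

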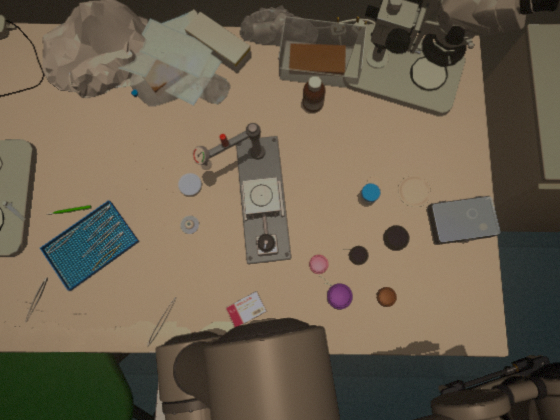

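The top view shows the jack at (262,200), its knob at (266,242) and the post at (253,130). The arm is swung left, with the red handle at (224,140). There are two black discs: the smaller at (358,255) and the larger at (396,237).

```bash
cat > h.py <<'E'
from cell import robot
import numpy as np, cv2
def par(n):
    p=robot.camera_params(n); return p['camera_matrix'],p['k1'],p['R'],p['t']
def pix2w(n,u,v,z):
    K,k,R,t=par(n); x=(u-K[0,2])/K[0,0]; y=(v-K[1,2])/K[1,1]
    d=np.array([x,y]); s=d.copy()
    for _ in range(20): s=d/(1+k*(s@s))
    r=R.T@np.array([s[0],s[1],1]); c=-R.T@t
    return c+r*(z-c[2])/r[2]
def w2pix(n,X):
    K,k,R,t=par(n); c=R@np.asarray(X)+t; s=c[:2]/c[2]; s=s*(1+k*(s@s))
    return K[:2,:2]@s+K[:2,2]
def c2w(n,c):
    K,k,R,t=par(n); return R.T@(np.asarray(c)-t)
def save(img,name,crop=None,f=1):
    if crop: a,b,c,d=crop; img=img[b:d,a:c]
    img=cv2.resize(img,None,fx=f,fy=f,interpolation=cv2.INTER_CUBIC)
    cv2.imwrite(name,cv2.cvtColor(img,cv2.COLOR_RGB2BGR))
E
python3 - <<'E'
from h import *
np.set_printoptions(precision=4,suppress=True)
img=robot.read_camera("top"); save(img,"pics/t1.png",(170,110,430,310),3)
for l in("lens_center","knob_grip","platform_top","handle"):
    r=robot.look_for("top",l)
    for d in r[:4]: print(l,round(d['score'],2),c2w("top",d['centre']))
for l,z in(("lens_center",.018),("knob_grip",.0785)):
    for d in robot.masks_of("top",l)[:4]:
        m=d['mask'];v,u=np.nonzero(m);print(l,round(d['score'],2),m.sum(),u.mean(),v.mean(),pix2w("top",u.mean(),v.mean(),z))
img=robot.read_camera("scene"); save(img,"pics/s1.png",(170,160,360,310),4)
for l in("lens_center","knob_grip","platform_top","handle"):
    r=robot.look_for("scene",l)
    for d in r[:4]: print(l,round(d['score'],2),c2w("scene",d['centre']))
E
```

```text
lens_center 0.84 [ 0.4781 -0.4028  0.0249]
lens_center 0.83 [ 0.3342 -0.2622  0.0225]
lens_center 0.7 [ 0.333  -0.3778  0.0185]
lens_center 0.7 [ 0.4115 -0.2142  0.0205]
knob_grip 0.59 [ 0.4485 -0.0867  0.0831]
platform_top 0.66 [ 0.5622 -0.0772  0.0716]
handle 0.87 [0.6506 0.0169 0.1663]
lens_center 0.98 558 395.97670250896056 237.55017921146953 [ 0.4761 -0.4051  0.018 ]
lens_center 0.71 316 386.19620253164555 296.50632911392404 [ 0.3333 -0.3758  0.018 ]
lens_center 0.69 299 358.29765886287623 255.0334448160535 [ 0.4319 -0.3114  0.018 ]
lens_center 0.62 494 339.13157894736844 296.0991902834008 [ 0.333  -0.2634  0.018 ]
knob_grip 0.48 248 266.2217741935484 242.4798387096774 [ 0.4511 -0.0895  0.0785]
knob_grip 0.75 [ 0.4453 -0.0818  0.0738]
platform_top 0.82 [ 0.5537 -0.0619  0.0705]
handle 0.89 [0.6363 0.0509 0.168 ]
```

View pics/t1.png

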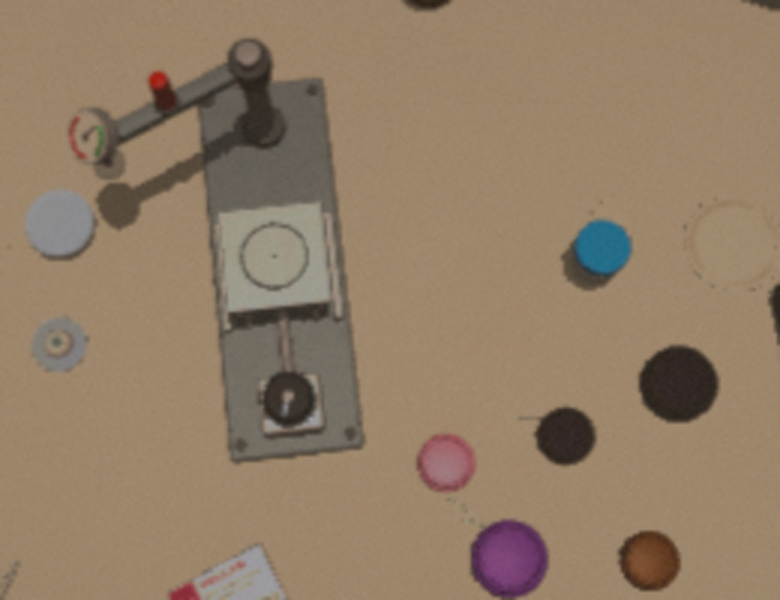

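View pics/s1.png

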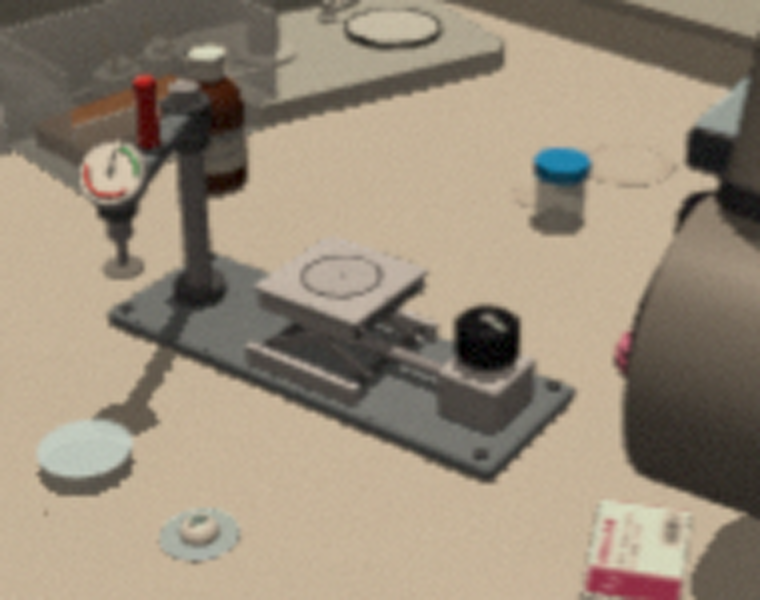

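Run:
```python
from h import *
from scipy.optimize import least_squares
np.set_printoptions(precision=4,suppress=True)
def tri(a,b):
    return least_squares(lambda X:np.r_[w2pix("top",X)-a,w2pix("scene",X)-b],[.55,-.07,.07])
r=tri((261.4,195.3),(255.25,229.0));print("ring",r.x,r.fun)
r=tri((266,242.5),(291.7,240.5));print("knobtop",r.x,r.fun)
for z in(.07,.074,.078):print(z,pix2w("top",261.4,195.3,z))
k=pix2w("top",266,242.5,.0785);print("knob",k)
print("post top z.2",[pix2w("top",170+249/3,110+54/3,z) for z in(.17,.18,.19)])
print("post base",pix2w("top",170+263/3,110+130/3,.012))
print("handle top",pix2w("top",170+160/3,110+78/3,.198), pix2w("scene",170+146/4,160+80/4,.198))
print("lens", pix2w("top",358.3,255,.018))
for n,p in(("petri",(170+61/3,110+224/3)),("eye",(170+59/3,110+344/3)),("pot",(371,192))): print(n,pix2w("top",*p,.015 if n!="pot" else .056))
c=[(203,105),(320,80),(362,447),(232,461)]
for a,b in c: print(pix2w("top",170+a/3,110+b/3,.01))
```

```text
ring [ 0.5661 -0.0749  0.0709] [ 0.0869  0.1271 -0.1656 -0.0449]
knobtop [ 0.4513 -0.0889  0.0766] [ 0.0124  0.0202 -0.025  -0.0056]
0.07 [ 0.5666 -0.0747  0.07  ]
0.074 [ 0.5656 -0.0749  0.074 ]
0.078 [ 0.5645 -0.0752  0.078 ]
knob [ 0.451  -0.089   0.0785]
post top z.2 [array([ 0.6974, -0.0589,  0.17  ]), array([ 0.6933, -0.0599,  0.18  ]), array([ 0.6891, -0.0608,  0.19  ])]
post base [ 0.6937 -0.0579  0.012 ]
handle top [0.6663 0.0026 0.198 ] [ 0.6817 -0.0175  0.198 ]
lens [ 0.432  -0.3115  0.018 ]
petri [0.6068 0.1101 0.015 ]
eye [0.5037 0.1054 0.015 ]
pot [ 0.5813 -0.3406  0.056 ]
[ 0.7167 -0.0051  0.01  ]
[ 0.7409 -0.1061  0.01  ]
[ 0.4214 -0.1464  0.01  ]
[ 0.409  -0.0404  0.01  ]
```

Run:
```python
from h import *
np.set_printoptions(precision=1,suppress=True)
post=np.array([.695,-.0592]);a0=np.radians(186.9)
for q in(.85,.95,1.05,1.15,1.25):
    a=a0-q; d=np.array([np.cos(a),np.sin(a)])
    f=lambda r,z:np.r_[post+r*d,z]
    for n,o,s in(("top",(170,110),3),("scene",(170,160),4)):
        print(q,n,"htop",(w2pix(n,f(.07,.198))-o)*s,"hbase",(w2pix(n,f(.07,.164))-o)*s,"foot",(w2pix(n,f(.13,.108))-o)*s,"post.2",(w2pix(n,f(0,.18))-o)*s,"postbase",(w2pix(n,f(0,.01))-o)*s)
```

```text
0.85 top htop [179.5 108.6] hbase [185.5 124.8] foot [141.  203.2] post.2 [248.2  51.8] postbase [264.7 129.3]
0.85 scene htop [179.7  98.9] hbase [183.5 147.4] foot [188.  269.9] post.2 [183.6  80.9] postbase [199.7 295.4]
0.95 top htop [172.9 102.2] hbase [179.1 118.5] foot [129.7 191.8] post.2 [248.2  51.8] postbase [264.7 129.3]
0.95 scene htop [168.5  99.2] hbase [172.5 147.7] foot [167.  270.6] post.2 [183.6  80.9] postbase [199.7 295.4]
1.05 top htop [167.1  95.1] hbase [173.5 111.6] foot [119.7 179.5] post.2 [248.2  51.8] postbase [264.7 129.3]
1.05 scene htop [157.5  99. ] hbase [161.6 147.5] foot [146.2 270.2] post.2 [183.6  80.9] postbase [199.7 295.4]
1.15 top htop [162.1  87.5] hbase [168.6 104.2] foot [111.2 166.2] post.2 [248.2  51.8] postbase [264.7 129.3]
1.15 scene htop [146.7  98.3] hbase [151.  146.8] foot [126.  268.7] post.2 [183.6  80.9] postbase [199.7 295.4]
1.25 top htop [157.9  79.5] hbase [164.5  96.4] foot [104.1 152.2] post.2 [248.2  51.8] postbase [264.7 129.3]
1.25 scene htop [136.3  97.3] hbase [140.7 145.7] foot [106.5 266.3] post.2 [183.6  80.9] postbase [199.7 295.4]
```

```bash
cat >> h.py <<'E'
from scipy.spatial.transform import Rotation as Ro
def delta(x,y,z,yawdeg=None,s=None):
    """tool-frame shift cm + rotvec deg to a target pointing-down pose"""
    s=s or robot.observe(); R0=Ro.from_euler('xyz',s['tool_rot'])
    yaw=s['tool_rot'][2] if yawdeg is None else np.radians(yawdeg)
    R1=Ro.from_euler('xyz',[np.pi,0,yaw])
    d=R0.inv().apply(np.array([x,y,z])-s['tool_pos'])*100
    w=(R0.inv()*R1).as_rotvec(degrees=True)
    return np.round(d,2),np.round(w,2)
E
cat > d.py <<'E'
import sys
from h import *
a=[float(v) for v in sys.argv[1:]]
print(delta(*a)); s=robot.observe(); print(s['time'],s['tool_pos'].round(4),np.degrees(s['tool_rot']).round(2),s['contact_force'].round(1),round(s['opening'],4))
E
python3 d.py .432 -.311 .10; python3 d.py .432 -.311 .10 15
```

```text
(array([31.4 , -9.52, 14.07]), array([ 0.01, -0.  , -0.  ]))
0.7 [ 0.1631 -0.499   0.2407] [179.99  -0.    18.09] [ 0.  -0.1 -1.1] 0.0917
(array([31.4 , -9.52, 14.07]), array([ 0.01, -0.  ,  3.09]))
0.7 [ 0.1631 -0.499   0.2407] [179.99  -0.    18.09] [ 0.  -0.1 -1.1] 0.0917
```

```bash
python3 -m creep '[[[4,-1.2,1,0,0,0,0.45],[8,-2.4,3,0,0,0,0.45],[12.5,-3.8,5,0,0,0,0.45],[17,-5.2,7,0,0,0,0.45],[21.5,-6.5,9,0,0,0,0.45],[26,-7.9,11,0,0,0,0.45],[29.5,-9,13,0,0,0,0.45],[31.4,-9.5,14.1,0,0,0,0.45]]]' 20; python3 d.py .432 -.311 .016
```

```text
time: 1.5
tool_pos: [0.4338, -0.3084, 0.098]
tool_rot: [-3.14, 0.001, 0.318]
contact_force: [-0.6, -0.4, 0.4]
opening: 0.0667
(array([-0.24,  0.21,  8.2 ]), array([-0.12,  0.03, -0.  ]))
1.5 [ 0.4338 -0.3084  0.098 ] [-1.7988e+02  3.0000e-02  1.8240e+01] [-0.6 -0.4  0.4] 0.0667
```

```bash
python3 -m creep '[[[-0.2,0.2,2,0,0,0,0.45],[-0.2,0.2,4.5,0,0,0,0.45],[-0.2,0.2,6.5,0,0,0,0.45],[-0.2,0.2,7.8,0,0,0,0.45],[-0.2,0.2,8.2,0,0,0,0.45],[-0.2,0.2,8.2,0,0,0,0.45],[-0.2,0.2,8.2,0,0,0,0.45]]]' 20
python3 - <<'E'
from h import *
save(robot.read_camera("top"),"pics/t2.png",(250,170,450,320),4)
save(robot.read_camera("scene"),"pics/s2.png",(230,150,480,340),3)
E
python3 d.py .432 -.311 .016
```

```text
time: 2.2
tool_pos: [0.4328, -0.3113, 0.0169]
tool_rot: [-3.141, -0.0, 0.318]
contact_force: [0.2, 0.6, 0.1]
opening: 0.0666
(array([-0.07, -0.06,  0.1 ]), array([-0.02, -0.02,  0.  ]))
2.3 [ 0.4329 -0.3113  0.017 ] [-1.7998e+02 -2.0000e-02  1.8240e+01] [0.1 0.3 0.7] 0.0663
```

View pics/t2.png

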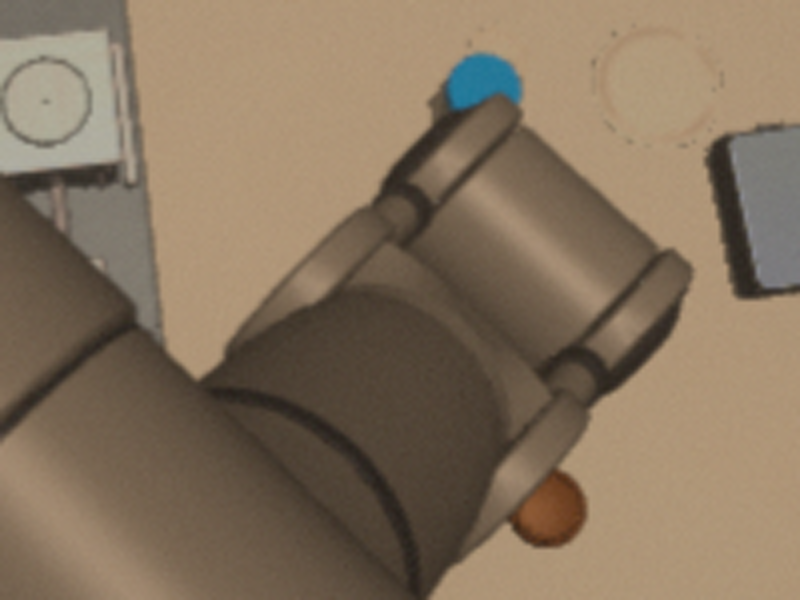

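The wrist hides the lens in the top view. Nothing has been hit, since the force reads about 0. Closing the gripper.

```bash
python3 -m creep '[[[0,0,0.1,0,0,0,-0.1],[0,0,0.1,0,0,0,-0.4],[0,0,0.1,0,0,0,-0.4],[0,0,0.1,0,0,0,-0.4],[0,0,0.1,0,0,0,-0.4]]]' 20; python3 d.py .566 -.0747 .15 6.9
```

```text
time: 2.8
tool_pos: [0.433, -0.3116, 0.0163]
tool_rot: [3.141, -0.001, 0.318]
contact_force: [-1.3, -0.4, 2.8]
opening: 0.0466
(array([ 20.05, -18.33, -13.36]), array([ 0.02, -0.04, 11.34]))
2.8 [ 0.433  -0.3116  0.0163] [ 1.7998e+02 -4.0000e-02  1.8240e+01] [-1.3 -0.4  2.8] 0.0466
```

```bash
python3 -m creep '[[[0,0,-3,0,0,0,-0.4],[0,0,-7,0,0,0,-0.4],[1,-1,-10.5,0,0,0,-0.4],[4,-3.6,-13.4,0,0,4,-0.4],[7,-6.4,-13.4,0,0,8,-0.4],[10,-9.2,-13.4,0,0,11.3,-0.4],[13,-12,-13.4,0,0,11.3,-0.4],[16,-14.7,-13.4,0,0,11.3,-0.4]]]'; python3 d.py .566 -.0747 .11 6.9
```

```text
time: 3.6
tool_pos: [0.539, -0.12, 0.1501]
tool_rot: [-3.141, 0.0, 0.121]
contact_force: [-0.2, -0.6, -2.4]
opening: 0.0465
(array([ 3.23, -4.17,  4.01]), array([-0.02,  0.01,  0.03]))
3.6 [ 0.539  -0.12    0.1501] [-1.7998e+02  1.0000e-02  6.9300e+00] [-0.2 -0.6 -2.4] 0.0465
```

```bash
python3 -m creep '[[[1.5,-2,0,0,0,0,-0.4],[2.8,-3.6,1,0,0,0,-0.4],[3.2,-4.2,2.5,0,0,0,-0.4],[3.2,-4.2,4,0,0,0,-0.4],[3.2,-4.2,5,0,0,0,-0.4],[3.2,-4.2,5,0,0,0,-0.4],[3.2,-4.2,5,0,0,0,-0.4]]]'
python3 - <<'E'
from h import *
save(robot.read_camera("scene"),"pics/s3.png",(170,160,360,300),4)
E
python3 d.py .566 -.0747 .0873 6.9
```

```text
time: 4.3
tool_pos: [0.5657, -0.0748, 0.1001]
tool_rot: [-3.141, 0.0, 0.121]
contact_force: [0.2, -0.4, -0.8]
opening: 0.0464
(array([ 0.  , -0.02,  1.33]), array([-0.  , -0.03,  0.  ]))
4.35 [ 0.566  -0.0749  0.1006] [-1.8e+02 -3.0e-02  6.9e+00] [ 0.3 -0.8 -1.5] 0.0464
```

View pics/s3.png

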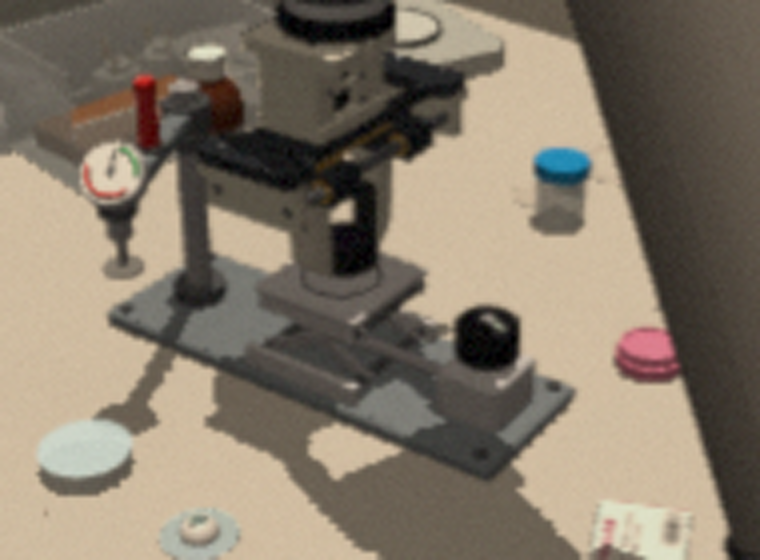

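The scene view shows the lens in the jaws at crop (350,250), over the platform. The arm with the dial is clear at (110,175). Lowering.

```bash
python3 -m creep '[[[0,0,0.5,0,0,0,-0.4],[0,0,0.8,0,0,0,-0.4],[0,0,1.0,0,0,0,-0.4],[0,0,1.1,0,0,0,-0.4]]]'; python3 -m creep '[[[0,0,0.1,0,0,0,-0.4],[0,0,0.2,0,0,0,-0.4]]]'
```

```text
time: 4.75
tool_pos: [0.5659, -0.0749, 0.0894]
tool_rot: [-3.141, -0.0, 0.12]
contact_force: [0.1, -0.5, -1.8]
opening: 0.0465
time: 4.95
tool_pos: [0.5659, -0.0749, 0.0878]
tool_rot: [-3.142, -0.0, 0.12]
contact_force: [-2.9, 1.2, 9.6]
opening: 0.0463
```

Contact at TCP z ≈ 0.088, so the platform is at about 0.0715. Releasing.

```bash
python3 -m creep '[[[0,0,0,0,0,0,0.1],[0,0,0,0,0,0,0.3],[0,0,0,0,0,0,0.45],[0,0,-1,0,0,0,0.45],[0,0,-4,0,0,0,0.45],[0,0,-8,0,0,0,0.45],[0,0,-11.5,0,0,0,0.0]]]'; python3 d.py .58 -.06 .25 -60;python3 - <<'E'
from h import *
save(robot.read_camera("scene"),"pics/s4.png",(170,160,360,300),4)
E
```

```text
time: 5.65
tool_pos: [0.566, -0.0749, 0.2052]
tool_rot: [3.141, -0.001, 0.12]
contact_force: [0.4, 0.5, 1.1]
opening: 0.0619
(array([ 1.58, -1.31, -4.48]), array([-3.00e-02, -8.00e-02,  6.69e+01]))
5.65 [ 0.566  -0.0749  0.2052] [ 1.7998e+02 -8.0000e-02  6.9000e+00] [0.4 0.5 1.1] 0.0619
```

View pics/s4.png

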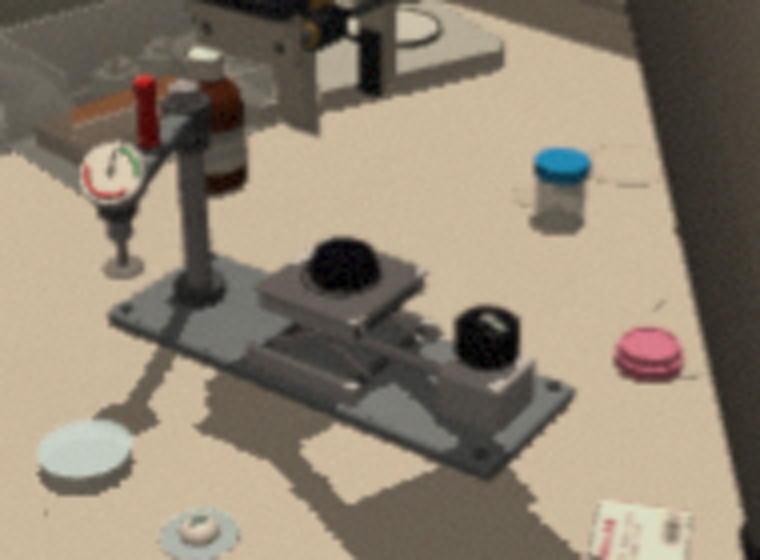

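Lens stands upright inside the ring, at crop (343,268). Next is the handle, at about (0.660, 0.001).

```bash
python3 -m creep '[[[0,0,-4,0,0,8,0.1],[0,0,-6,0,0,16,0.1],[2,-1,-6,0,0,24,0.1],[5,-4,-6,0,0,32,0.1],[8,-6.5,-6,0,0,40,0.1],[9.5,-6.5,-6,0,0,48,0.1],[10,-6.5,-6,0,0,56,0.1],[10.2,-6.5,-6,0,0,64,0.1]]]'; python3 d.py .66 .0013 .19 -59.8;python3 - <<'E'
from h import *
save(robot.read_camera("scene"),"pics/s5.png",(150,100,350,250),4)
save(robot.read_camera("top"),"pics/t5.png",(160,80,320,200),4)
E
```

```text
time: 6.5
tool_pos: [0.6618, 0.002, 0.2723]
tool_rot: [-3.134, -0.009, -1.001]
contact_force: [0.8, -0.0, -0.3]
opening: 0.0505
(array([-0.11,  0.26,  8.23]), array([-0.47, -0.48,  2.43]))
6.5 [0.6618 0.002  0.2723] [-179.54   -0.49  -57.37] [ 0.8 -0.  -0.3] 0.0505
```

View pics/s5.png

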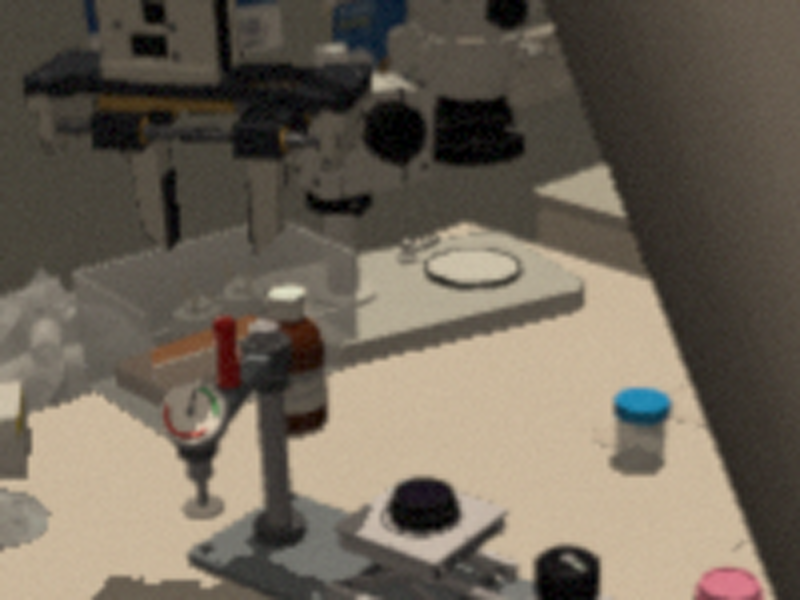

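View pics/t5.png

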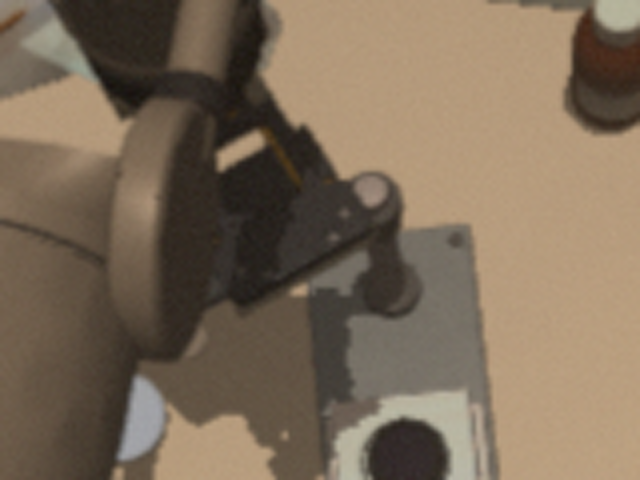

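Gripper hangs centred over the handle, with the fingers straddling crop x≈215. Descending.

```bash
python3 -m creep '[[[-0.1,0.25,0,-0.4,-0.4,2.4,0.1],[-0.1,0.25,2,-0.4,-0.4,2.4,0.1],[-0.1,0.25,4,-0.4,-0.4,2.4,0.1],[-0.1,0.25,6,-0.4,-0.4,2.4,0.1],[-0.1,0.25,7.5,-0.4,-0.4,2.4,0.1],[-0.1,0.25,8.2,-0.4,-0.4,2.4,0.1],[-0.1,0.25,8.2,-0.4,-0.4,2.4,0.1]]]'; python3 d.py .66 .0013 .19 -59.8;python3 - <<'E'
from h import *
save(robot.read_camera("scene"),"pics/s6.png",(150,130,300,250),5)
E
```

```text
time: 7.3
tool_pos: [0.6593, 0.0008, 0.1899]
tool_rot: [-3.141, -0.001, -1.037]
contact_force: [0.6, 1.1, 0.3]
opening: 0.0507
(array([-0.01, -0.08, -0.01]), array([-0.01, -0.03,  0.37]))
7.3 [0.6593 0.0008 0.1899] [-1.7999e+02 -3.0000e-02 -5.9430e+01] [0.6 1.1 0.3] 0.0507
```

View pics/s6.png

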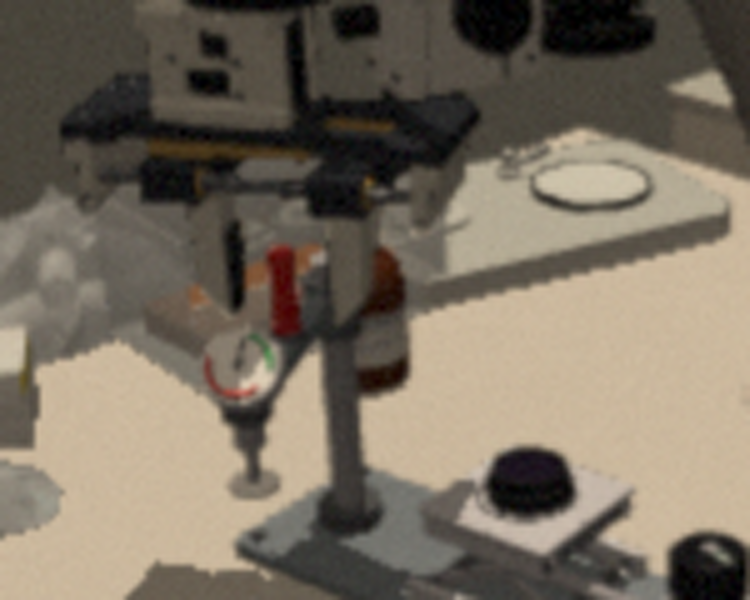

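Handle is between the fingers at (285,290), clear of the dial and the post. Gripping lightly.

```bash
python3 -m creep '[[[0,0,0,0,0,0,-0.3],[0,0,0,0,0,0,-0.9],[0,0,0,0,0,0,-0.9],[0,0,0,0,0,0,-0.9],[0,0,0,0,0,0,-0.9]]]' 6; python3 d.py .66 .0013 .19 -59.8
```

```text
time: 7.85
tool_pos: [0.66, 0.0008, 0.1911]
tool_rot: [-3.14, -0.002, -1.038]
contact_force: [-0.8, 0.3, 0.3]
opening: 0.0151
(array([-0.04, -0.03,  0.11]), array([-0.12, -0.1 ,  0.35]))
7.85 [0.66   0.0008 0.1911] [-1.7988e+02 -1.0000e-01 -5.9450e+01] [-0.8  0.3  0.3] 0.0151
```

```bash
python3 -m creep '[[[0.07,0.97,0,0,0,-8,-0.9],[0.27,1.93,0,0,0,-16,-0.9],[0.6,2.85,0,0,0,-24,-0.9],[1.06,3.71,0,0,0,-32,-0.9],[1.64,4.5,0,0,0,-40,-0.9],[2.32,5.2,0,0,0,-48,-0.9],[3.09,5.8,0,0,0,-56,-0.9],[3.09,5.8,0,0,0,-56,-0.9]]]'; python3 d.py .6255 -.0676 .19 6.9;python3 - <<'E'
from h import *
save(robot.read_camera("scene"),"pics/s7.png",(150,130,300,250),5)
E
```

```text
time: 8.65
tool_pos: [0.6266, -0.0564, 0.1912]
tool_rot: [3.141, -0.005, -0.058]
contact_force: [4.6, -0.1, -2.1]
opening: 0.0145
(array([-0.05,  1.12,  0.12]), array([  0.07,  -0.3 , -10.23]))
8.65 [ 0.6266 -0.0564  0.1912] [179.95  -0.3   -3.33] [ 4.6 -0.1 -2.1] 0.0145
```

View pics/s7.png

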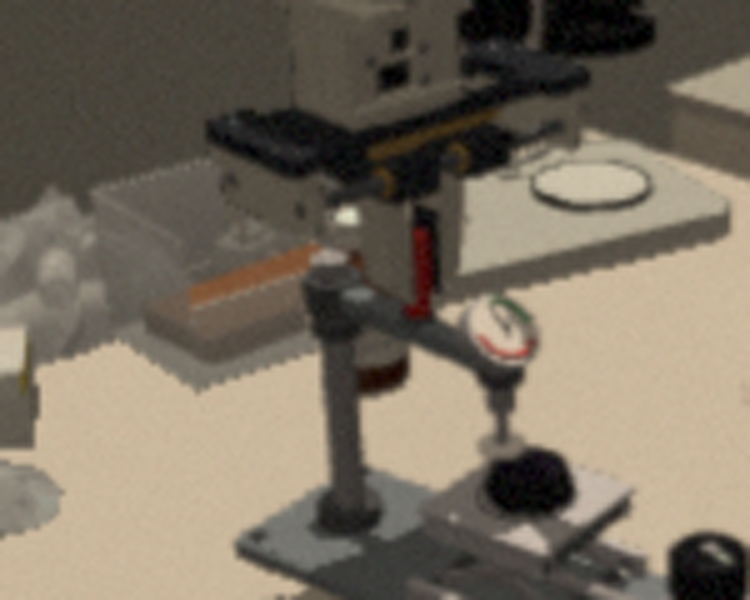

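The gauge is now nearly over the lens, at (500,440). About 10° remain.

```bash
python3 -m creep '[[[0,0.6,0,0,0,-5,-0.9],[0,1.15,0,0,0,-10,-0.9],[0,1.15,0,0,0,-10,-0.9]]]'; python3 d.py .6255 -.0676 .19 6.9;  python3 -m creep '[[[0,0.3,0,0,0,0,-0.9],[0,0.6,0,0,0,0,-0.9],[0,0.6,0,0,0,0,-0.9]]]';python3 d.py .6255 -.0676 .19 6.9
```

```text
time: 9.0
tool_pos: [0.6269, -0.0662, 0.1912]
tool_rot: [-3.141, -0.007, 0.113]
contact_force: [4.4, 3.7, -2.0]
opening: 0.015
(array([-0.15,  0.13,  0.12]), array([-0.02, -0.42, -0.45]))
9.0 [ 0.6269 -0.0662  0.1912] [-179.98   -0.42    6.45] [ 4.4  3.7 -2. ] 0.015
time: 9.3
tool_pos: [0.6271, -0.0684, 0.1911]
tool_rot: [-3.135, -0.006, 0.112]
contact_force: [0.3, 11.9, 1.1]
opening: 0.0187
(array([-0.15, -0.1 ,  0.11]), array([-0.36, -0.37, -0.51]))
9.3 [ 0.6271 -0.0684  0.1911] [-179.64   -0.37    6.39] [ 0.3 11.9  1.1] 0.0187
```

Stop reached: the motion stalled and the force rose to 12 N. Releasing and lifting.

```bash
python3 -m creep '[[[0,-0.25,0,0,0,0,-0.6],[0,-0.1,0,0,0,0,-0.1],[0,0,0,0,0,0,0.1],[0,0,0,0,0,0,0.1],[0,0,-2,0,0,0,0.1],[0,0,-5,0,0,0,0.1],[0,0,-7,0,0,0,0.1]]]'
python3 - <<'E'
from h import *
save(robot.read_camera("scene"),"pics/s8.png",(180,130,330,250),5)
save(robot.read_camera("top"),"pics/t8.png",(180,90,340,210),5)
E
python3 d.py .452 -.0887 .16 50;python3 -c "from h import *;print(robot.observe()['qpos'])"
```

```text
time: 10.0
tool_pos: [0.627, -0.0694, 0.263]
tool_rot: [-3.136, -0.008, 0.111]
contact_force: [-0.4, -1.3, -0.3]
opening: 0.0501
(array([-1.783e+01, -1.000e-02,  1.024e+01]), array([  0.06,  -0.77, -43.66]))
10.1 [ 0.628  -0.0696  0.2646] [-179.78   -0.72    6.34] [ 0.6  0.2 -0.1] 0.0506
[-0.23542426  0.5227211   1.17138784  0.00798721  1.43701591  1.22363355]
```

View pics/s8.png

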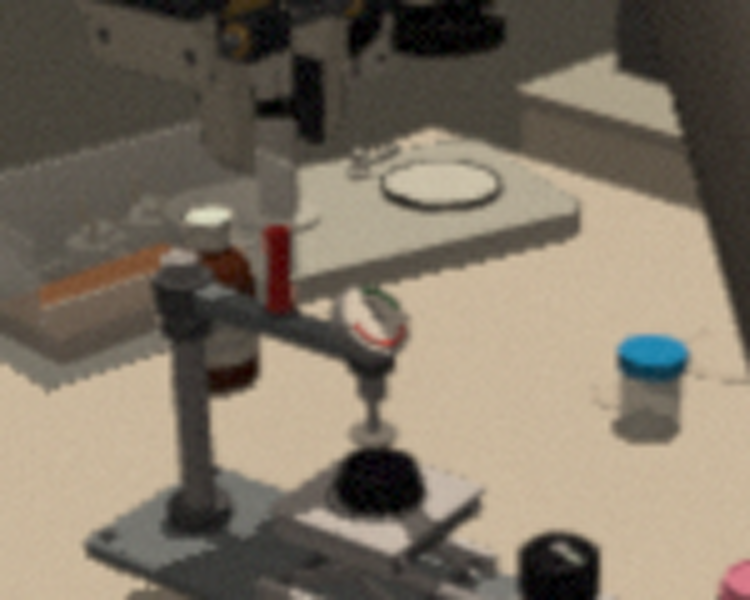

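View pics/t8.png

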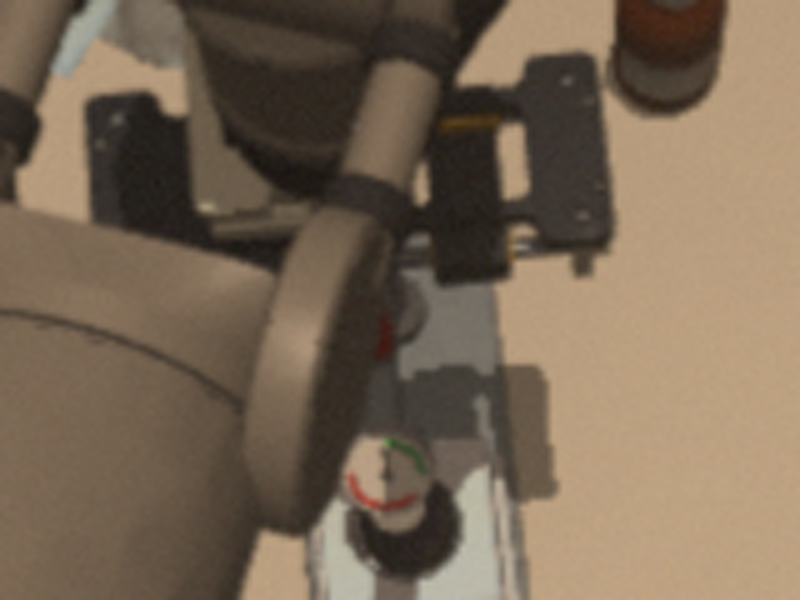

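The gauge stands over the lens, with the dial at top crop (387,472), needle up and green to its right. Going to the knob with jaws at yaw 50°, so the gripper body clears the dial.

```bash
python3 -m creep '[[[-3,0,0,0,-0.7,0,0.3],[-6,0,0,0,-0.7,-7,0.3],[-9,0,0,0,-0.7,-14,0.3],[-12,0,0,0,-0.7,-21,0.3],[-15,0,0,0,-0.7,-28,0.3],[-17,0,0,0,-0.7,-36,0.3],[-17.8,0,0,0,-0.7,-43.6,0.3],[-17.8,0,2,0,-0.7,-43.6,0.3]]]'
python3 - <<'E'
from h import *
save(robot.read_camera("scene"),"pics/s9.png",(180,130,380,280),4)
E
python3 d.py .452 -.0887 .067 50
```

```text
time: 10.9
tool_pos: [0.451, -0.0897, 0.2434]
tool_rot: [3.137, -0.002, 0.874]
contact_force: [0.1, -1.0, -0.2]
opening: 0.0598
(array([ 0.2 ,  0.21, 17.21]), array([-0.12,  0.04, -0.08]))
10.95 [ 0.4494 -0.089   0.2391] [-1.7988e+02  4.0000e-02  4.9920e+01] [-0.7 -0.  -2.4] 0.0595
```

View pics/s9.png

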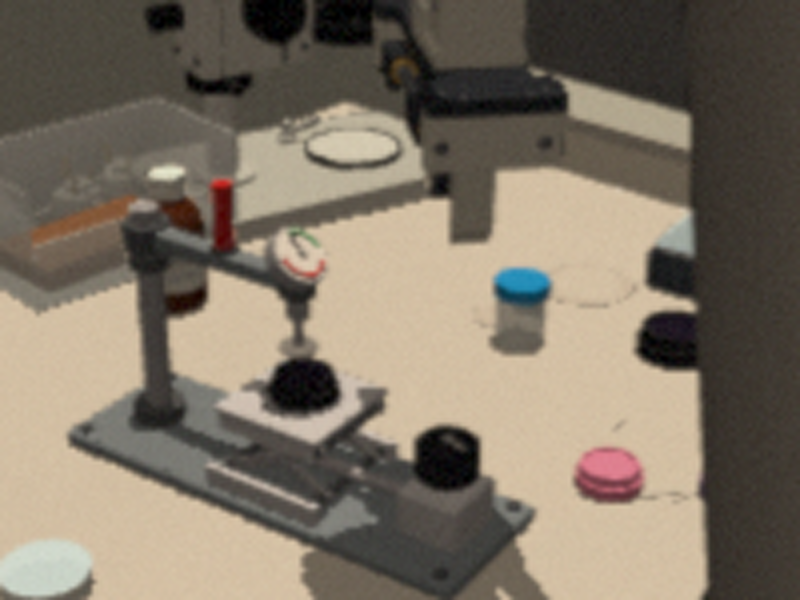

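The scene view shows the gripper above the knob at (448,455). Descending to it.

```bash
python3 -m creep '[[[0.2,0.2,3,0,0,0,0.35],[0.2,0.2,7,0,0,0,0.35],[0.2,0.2,11,0,0,0,0.35],[0.2,0.2,14,0,0,0,0.35],[0.2,0.2,16,0,0,0,0.35],[0.2,0.2,17,0,0,0,0.35],[0.2,0.2,17.1,0,0,0,0.35]]]' 15; python3 d.py .452 -.0887 .068 50;  python3 -m creep '[[[0,0,0,0,0,0,-0.2],[0,0,0,0,0,0,-0.5],[0,0,0,0,0,0,-0.5],[0,0,0,0,0,0,-0.5]]]'; python3 d.py .452 -.0887 .068 50
```

```text
time: 11.65
tool_pos: [0.4511, -0.0884, 0.067]
tool_rot: [-3.137, 0.002, 0.871]
contact_force: [0.1, 0.1, 0.9]
opening: 0.0618
(array([ 0.03,  0.09, -0.1 ]), array([-0.28,  0.1 , -0.11]))
11.65 [ 0.4511 -0.0884  0.067 ] [-1.7972e+02  1.0000e-01  4.9890e+01] [0.1 0.1 0.9] 0.0618
time: 12.05
tool_pos: [0.4516, -0.0886, 0.0677]
tool_rot: [-3.138, 0.001, 0.871]
contact_force: [-1.0, -0.0, 3.4]
opening: 0.0397
(array([ 0.02,  0.04, -0.03]), array([-0.19,  0.07, -0.11]))
12.05 [ 0.4516 -0.0886  0.0677] [-1.7981e+02  7.0000e-02  4.9890e+01] [-1.  -0.   3.4] 0.0397
```

```bash
python3 -m creep '[[[0,0,0,0,0,8,-0.5],[0,0,0,0,0,16,-0.5],[0,0,0,0,0,24,-0.5],[0,0,0,0,0,32,-0.5],[0,0,0,0,0,40,-0.5],[0,0,0,0,0,48,-0.5],[0,0,0,0,0,56,-0.5],[0,0,0,0,0,56,-0.5]]]'; python3 -m creep '[[[0,0,0,0,0,8,-0.5],[0,0,0,0,0,16,-0.5],[0,0,0,0,0,24,-0.5],[0,0,0,0,0,30,-0.5],[0,0,0,0,0,30,-0.5]]]'
python3 - <<'E'
from h import *
save(robot.read_camera("scene"),"pics/s10.png",(180,130,380,280),4)
E
python3 d.py .452 -.0887 .068 50
```

```text
time: 12.85
tool_pos: [0.4514, -0.088, 0.0678]
tool_rot: [-3.14, 0.004, -0.108]
contact_force: [-0.2, 3.6, -2.1]
opening: 0.0396
time: 13.35
tool_pos: [0.4514, -0.0877, 0.0678]
tool_rot: [-3.142, 0.004, -0.629]
contact_force: [1.9, 4.3, -2.8]
opening: 0.0393
(array([ 0.1 ,  0.05, -0.02]), array([ -0.19,   0.19, -85.92]))
13.4 [ 0.4515 -0.0877  0.0678] [-179.99    0.25  -35.92] [ 1.5  3.8 -3.4] 0.0389
```

View pics/s10.png

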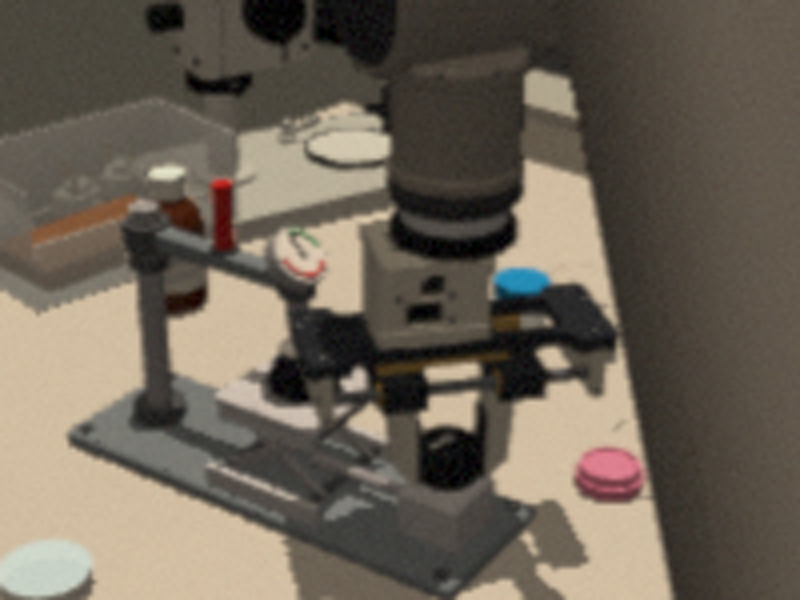

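Platform has risen, the needle is unmoved and the grip on the knob is good. Opening, turning back and regripping for the second stroke.

```bash
python3 -m creep '[[[0,0,0,0,0,0,0],[0,0,0,0,0,0,0.35],[0.1,0,0,0,0,-8,0.35],[0.1,0,0,0,0,-16,0.35],[0.1,0,0,0,0,-24,0.35],[0.1,0,0,0,0,-32,0.35],[0.1,0,0,0,0,-40,0.35],[0.1,0,0,0,0,-48,0.35]]]'; python3 -m creep '[[[0,0,0,0,0,-8,0.35],[0,0,0,0,0,-16,0.35],[0,0,0,0,0,-24,0.35],[0,0,0,0,0,-32,0.35],[0,0,0,0,0,-38,0.35],[0,0,0,0,0,-38,0.35]]]';python3 d.py .452 -.0887 .068 50
```

```text
time: 14.2
tool_pos: [0.4524, -0.0887, 0.0681]
tool_rot: [-3.139, 0.003, 0.219]
contact_force: [-0.2, -0.2, -0.1]
opening: 0.062
time: 14.8
tool_pos: [0.4525, -0.089, 0.0683]
tool_rot: [-3.139, 0.001, 0.884]
contact_force: [0.3, -0.2, -0.6]
opening: 0.0618
(array([-0.01, -0.06,  0.03]), array([-0.17,  0.04,  0.66]))
14.8 [ 0.4525 -0.089   0.0683] [-1.7983e+02  3.0000e-02  5.0660e+01] [ 0.3 -0.2 -0.6] 0.0618
```

```bash
python3 -m creep '[[[0,0,0,0,0,0,-0.2],[0,0,0,0,0,0,-0.5],[0,0,0,0,0,0,-0.5],[0,0,0,0,0,0,-0.5]]]'; python3 -m creep '[[[0,0,0,0,0,8,-0.5],[0,0,0,0,0,16,-0.5],[0,0,0,0,0,24,-0.5],[0,0,0,0,0,32,-0.5],[0,0,0,0,0,40,-0.5],[0,0,0,0,0,48,-0.5],[0,0,0,0,0,56,-0.5],[0,0,0,0,0,56,-0.5]]]'; python3 -m creep '[[[0,0,0,0,0,8,-0.5],[0,0,0,0,0,16,-0.5],[0,0,0,0,0,24,-0.5],[0,0,0,0,0,30,-0.5],[0,0,0,0,0,30,-0.5]]]'
python3 - <<'E'
from h import *
save(robot.read_camera("scene"),"pics/s11.png",(180,130,380,280),4)
save(robot.read_camera("top"),"pics/t11.png",(180,90,340,210),5)
E
python3 d.py .452 -.0887 .068 50
```

```text
time: 15.2
tool_pos: [0.4517, -0.0885, 0.0682]
tool_rot: [-3.137, 0.001, 0.884]
contact_force: [-2.6, 2.4, 3.7]
opening: 0.0394
time: 16.0
tool_pos: [0.4515, -0.088, 0.0682]
tool_rot: [-3.139, 0.005, -0.096]
contact_force: [-1.0, 4.0, 2.7]
opening: 0.0392
time: 16.5
tool_pos: [0.4516, -0.0877, 0.0682]
tool_rot: [-3.141, 0.006, -0.617]
contact_force: [0.2, 3.9, 1.4]
opening: 0.0392
(array([0.09, 0.06, 0.02]), array([ -0.26,   0.26, -85.22]))
16.6 [ 0.4516 -0.0877  0.0682] [-179.98    0.33  -35.22] [0.5 5.3 1.1] 0.0397
```

View pics/s11.png

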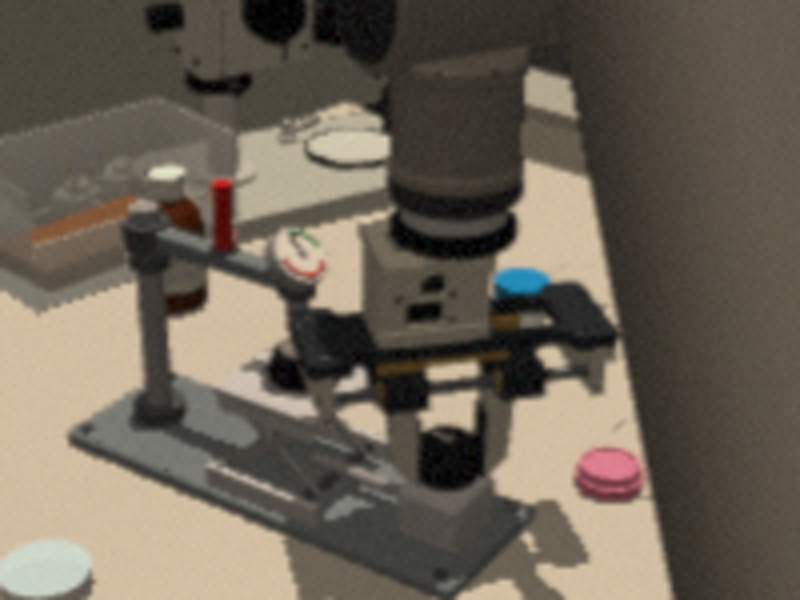

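View pics/t11.png

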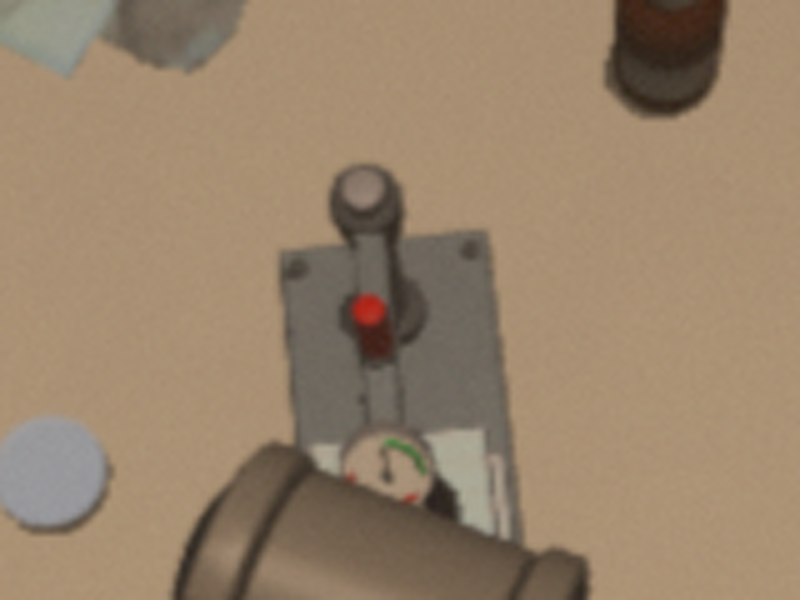

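The needle is still at rest and is visible in the top view at crop (387,465). The platform should be about 15 mm up. Third stroke.

```bash
python3 -m creep '[[[0,0,0,0,0,0,0],[0,0,0,0,0,0,0.35],[0.1,0,0,0,0,-8,0.35],[0.1,0,0,0,0,-16,0.35],[0.1,0,0,0,0,-24,0.35],[0.1,0,0,0,0,-32,0.35],[0.1,0,0,0,0,-40,0.35],[0.1,0,0,0,0,-48,0.35]]]'; python3 -m creep '[[[0,0,0,0,0,-8,0.35],[0,0,0,0,0,-16,0.35],[0,0,0,0,0,-24,0.35],[0,0,0,0,0,-32,0.35],[0,0,0,0,0,-36,0.35],[0,0,0,0,0,-36,0.35]]]';  python3 -m creep '[[[0,0,0,0,0,0,-0.2],[0,0,0,0,0,0,-0.5],[0,0,0,0,0,0,-0.5],[0,0,0,0,0,0,-0.5]]]'; python3 -m creep '[[[0,0,0,0,0,8,-0.5],[0,0,0,0,0,16,-0.5],[0,0,0,0,0,24,-0.5],[0,0,0,0,0,32,-0.5],[0,0,0,0,0,38,-0.5],[0,0,0,0,0,38,-0.5]]]';  python3 - <<'E'
from h import *
save(robot.read_camera("scene"),"pics/s12.png",(180,150,330,270),5)
save(robot.read_camera("top"),"pics/t12.png",(210,150,300,210),8)
E
python3 d.py .452 -.0887 .068 50
```

```text
time: 17.4
tool_pos: [0.4525, -0.0887, 0.0682]
tool_rot: [-3.138, 0.004, 0.23]
contact_force: [-0.2, -0.8, -0.5]
opening: 0.0623
time: 18.0
tool_pos: [0.4526, -0.089, 0.0682]
tool_rot: [-3.137, 0.001, 0.86]
contact_force: [1.0, 0.7, 0.1]
opening: 0.0621
time: 18.4
tool_pos: [0.4517, -0.0885, 0.0681]
tool_rot: [-3.134, 0.001, 0.86]
contact_force: [-1.6, 3.1, 2.1]
opening: 0.0393
time: 19.0
tool_pos: [0.4516, -0.0882, 0.0681]
tool_rot: [-3.136, 0.006, 0.196]
contact_force: [-0.5, 2.3, 2.8]
opening: 0.0394
(array([0.03, 0.06, 0.01]), array([ -0.4 ,   0.2 , -38.59]))
19.1 [ 0.4516 -0.0882  0.0681] [-179.69    0.32   11.41] [-0.9  3.4  2. ] 0.0393
```

View pics/s12.png

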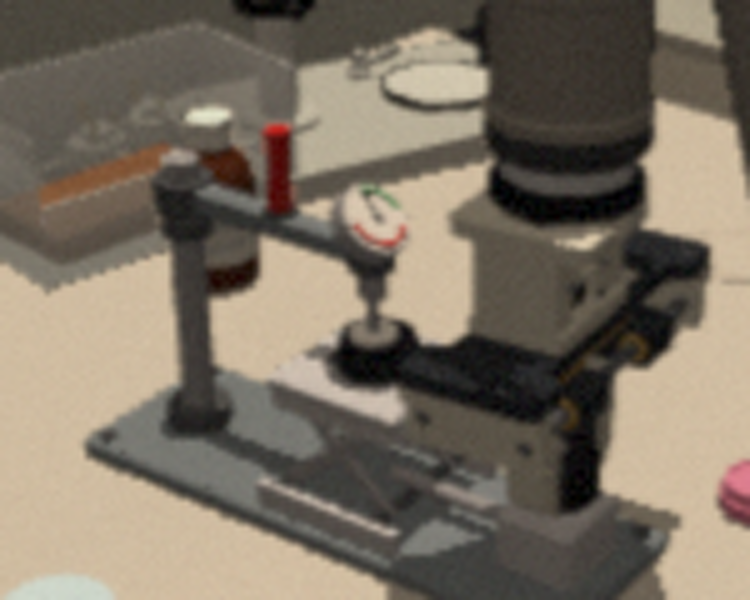

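View pics/t12.png

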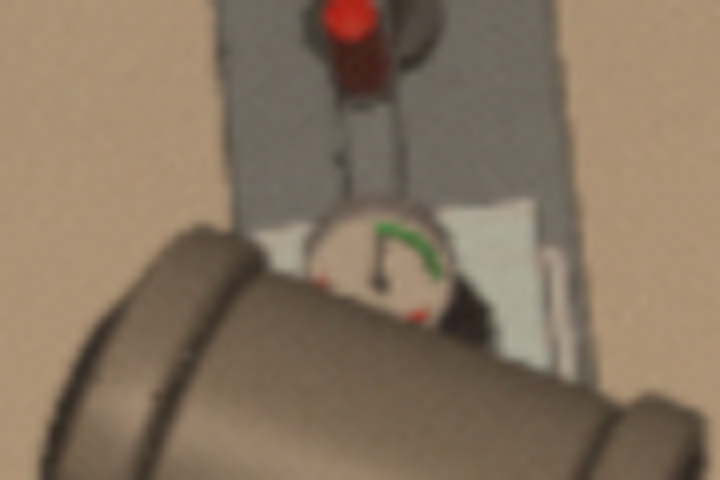

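The lens is at the foot or just about touching it, with the needle at the green's edge (380,255). Turning 16° more (1.4 mm).

```bash
python3 -m creep '[[[0,0,0,0,0,6,-0.5],[0,0,0,0,0,12,-0.5],[0,0,0,0,0,16,-0.5],[0,0,0,0,0,16,-0.5]]]';  python3 - <<'E'
from h import *
save(robot.read_camera("scene"),"pics/s13.png",(235,180,285,220),15)
save(robot.read_camera("top"),"pics/t13.png",(230,160,290,205),12)
E
python3 d.py .452 -.0887 .068 50
```

```text
time: 19.5
tool_pos: [0.4516, -0.088, 0.0681]
tool_rot: [-3.138, 0.007, -0.079]
contact_force: [-1.1, 2.6, 0.9]
opening: 0.0392
(array([0.05, 0.07, 0.01]), array([ -0.4 ,   0.26, -54.41]))
19.6 [ 0.4515 -0.088   0.0681] [-179.77    0.4    -4.41] [-0.3  2.8  2.9] 0.0394
```

View pics/s13.png

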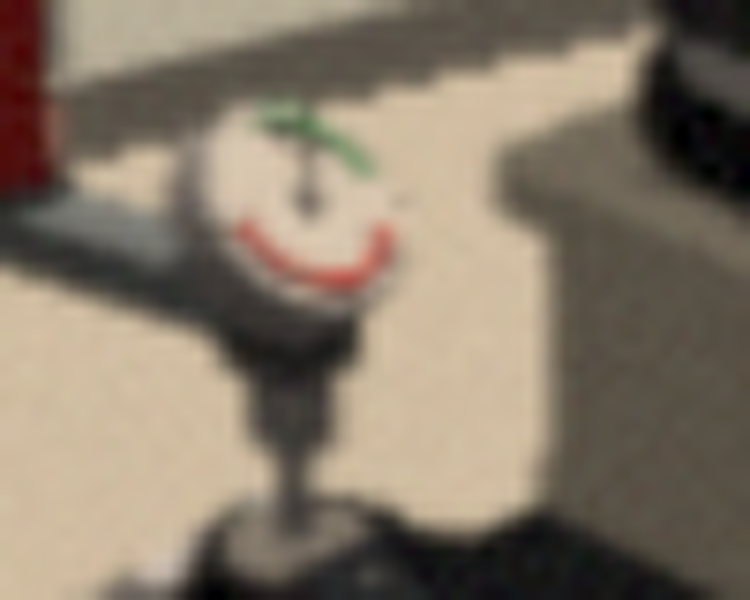

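View pics/t13.png

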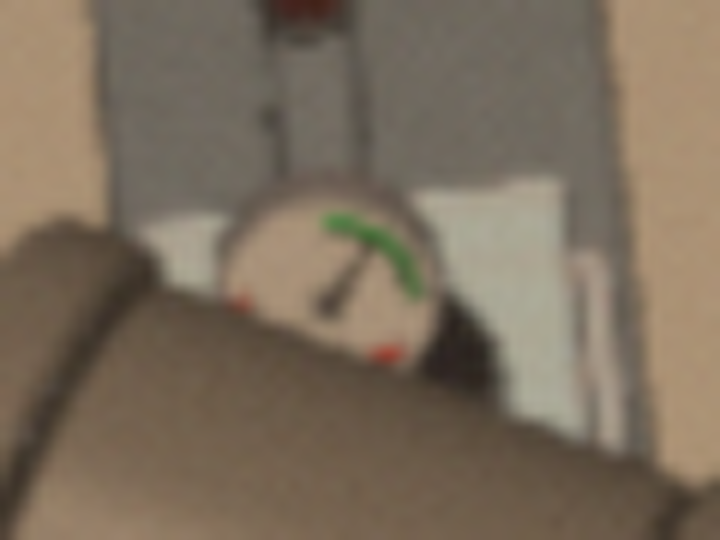

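The needle stands mid-green, so the push is about 1.5–2 mm. Releasing the knob and retreating straight up, then back.

```bash
python3 -m creep '[[[0,0,0,0,0,0,-0.1],[0,0,0,0,0,0,0.3],[0,0,0,0,0,0,0.4],[0,0,-3,0,0,0,0.4],[0,0,-7,0,0,0,0.4],[0,0,-11,0,0,0,0.4],[0,0,-15,0,0,0,0.4],[0,0,-15,0,0,0,0.4]]]'; python3 -m creep '[[[0,4,-2,0,0,0,0.4],[0,9,-4,0,0,0,0.4],[0,14,-6,0,0,0,0.4],[0,19,-8,0,0,0,0.4],[0,24,-8,0,0,0,0.4],[0,24,-8,0,0,0,0.4],[0,24,-8,0,0,0,0.4]]]'
python3 - <<'E'
from h import *
a=robot.read_camera("scene");save(a,"pics/s14.png",(170,150,370,300),4)
b=robot.read_camera("top");save(b,"pics/t14.png",(170,110,430,310),3);save(b,"pics/t15.png",(230,120,300,260),5)
print(pix2w("top",0,0,0)[0]*0, robot.observe()['time'],robot.observe()['tool_pos'])
E
```

```text
time: 20.4
tool_pos: [0.4552, -0.0898, 0.2232]
tool_rot: [-3.141, -0.004, -0.076]
contact_force: [-0.2, 0.0, 0.1]
opening: 0.0643
time: 21.1
tool_pos: [0.4359, -0.3307, 0.3016]
tool_rot: [-3.14, -0.002, -0.079]
contact_force: [-0.6, 0.5, 0.4]
opening: 0.0645
0.0 21.2 [ 0.43643371 -0.32809378  0.30204533]
```

View pics/s14.png

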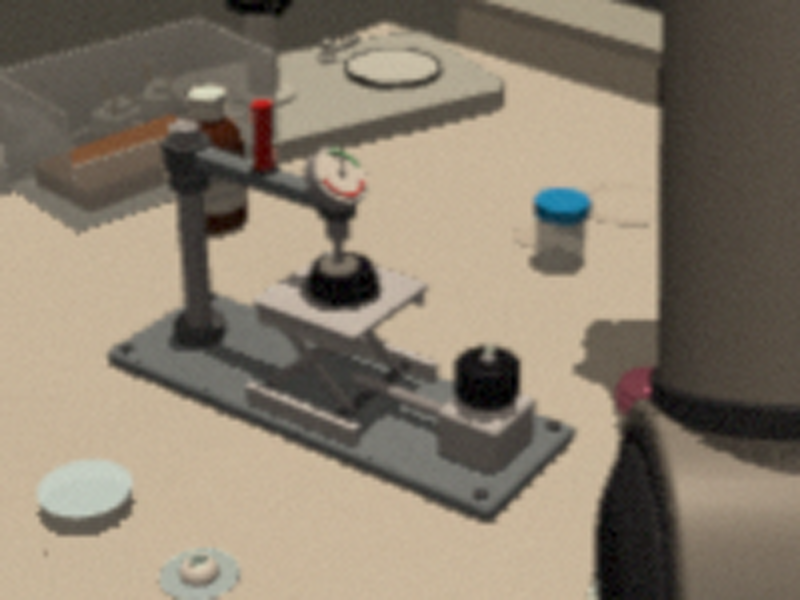

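View pics/t14.png

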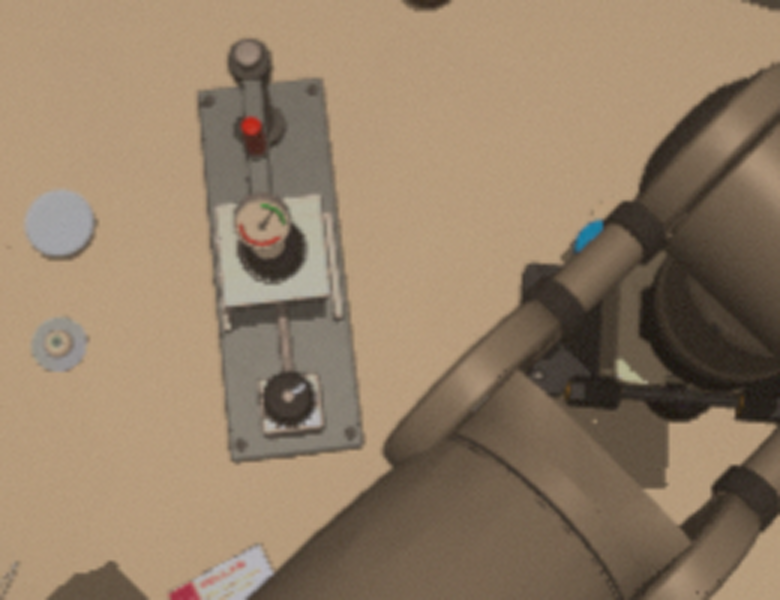

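View pics/t15.png

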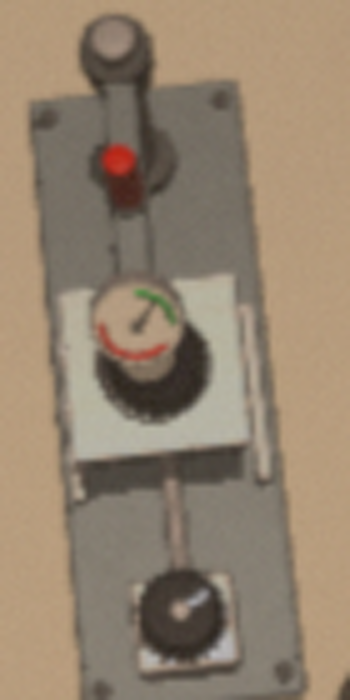

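Run:
```python
from h import *
a=np.radians(186.9);d=np.array([np.cos(a),np.sin(a)]);p=np.array([.695,-.0592])
for q in(-.03,0,.03,.06):
    d=np.array([np.cos(a-q),np.sin(a-q)]);print(q,(w2pix("top",np.r_[p+.07*d,.208])-[230,120])*5)
c=[.566,-.0747]
for z in(.0915,.11): print(z,(w2pix("top",[*c,z])-[230,120])*5)
print("platform corners",[((w2pix("top",np.r_[np.array(c)+Ro.from_euler('z',6.9,degrees=True).apply([sx*.042,sy*.042,0])[:2],.0915])-[230,120])*5).round(0) for sx in(1,-1) for sy in(1,-1)])
```

```text
-0.03 [127.7904193  161.70300625]
0 [122.91936338 162.27799402]
0.03 [118.03423491 162.71474483]
0.06 [113.13963391 163.01282301]
0.0915 [154.05393353 366.25105272]
0.11 [151.37611982 356.02021317]
platform corners [array([ 58., 291.]), array([234., 272.]), array([ 73., 462.]), array([252., 443.])]
```

Run:
```python
from h import *
import cv2
b=robot.read_camera("top"); 
hsv=cv2.cvtColor(b,cv2.COLOR_RGB2HSV).astype(int)
m=((hsv[...,0]<8)|(hsv[...,0]>172))&(hsv[...,1]>180)&(hsv[...,2]>150); m[:130]=0;m[165:]=0;m[:,:240]=0;m[:,270:]=0
v,u=np.nonzero(m);print("bright red",m.sum(),u.mean(),v.mean(),v.min(),v.max())
m2=((hsv[...,0]<8)|(hsv[...,0]>172))&(hsv[...,1]>180); m2[:130]=0;m2[166:]=0;m2[:,:240]=0;m2[:,270:]=0
for r in range(148,164):
    uu=np.nonzero(m2[r])[0]; 
    if len(uu): print(r,uu.min(),uu.max())
save(b,"pics/t16.png",(235,115,285,165),12)
for z in(.17,.18,.19,.2): print(z,w2pix("top",[.695,-.0592,z]))
for z in(.164,.208): print([w2pix("top",np.r_[np.array([.695,-.0592])+.07*np.array([np.cos(np.radians(186.9)-q),np.sin(np.radians(186.9)-q)]),z]).round(1) for q in(0,.03)])
```

```text
bright red 24 253.5 151.5 149 154
149 253 254
150 251 255
151 251 256
152 251 256
153 251 256
154 252 255
0.17 [253.10322755 129.01032756]
0.18 [252.73062092 127.2650991 ]
0.19 [252.35098183 125.48701095]
0.2 [251.96410848 123.6751225 ]
[array([256.2, 159.2]), array([255.2, 159.3])]
[array([254.6, 152.5]), array([253.6, 152.5])]
```

View pics/t16.png

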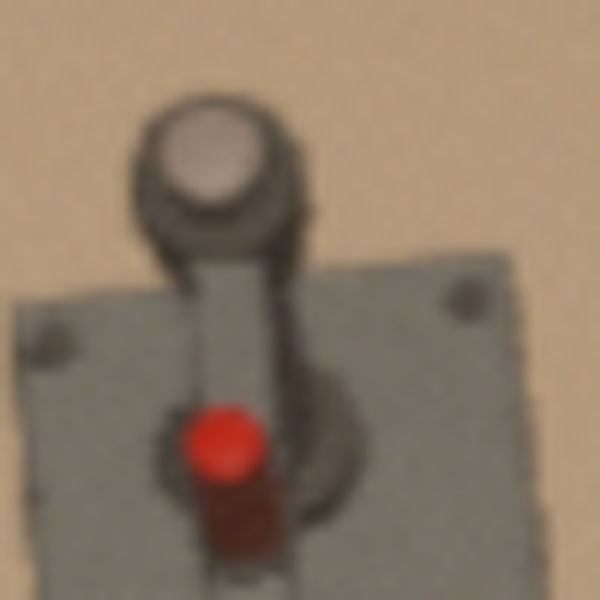

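Run:
```python
from h import *
f=np.mean([robot.read_camera("top").astype(float) for _ in range(8)],0)
np.save("avg.npy",f)
g=f[120:185,225:300]; g=np.clip((g-60)*2,0,255).astype(np.uint8)
save(g,"pics/t17.png",None,9)
# projected arm axis z=.164 for q=0,.03 relative to base left edge
```

```text
(no output)
```

View pics/t17.png

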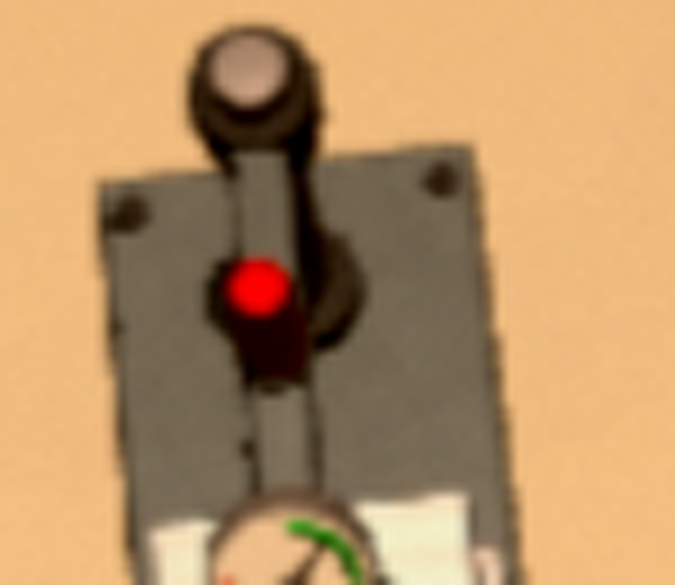

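Run:
```python
from h import *
def P(u,v,z): return pix2w("top",225+u/9-.44,120+v/9-.44,z)[:2]
def ang(a,b,z): d=P(*b,z)-P(*a,z); return np.degrees(np.arctan2(-d[1],-d[0]))
print("arm",ang((238,165),(258,490),.164),ang((297,165),(319,480),.164))
print("base",ang((100,185),(130,560),.01),ang((472,150),(510,500),.01))
print("postcap->handle",[np.degrees(np.arctan2(*(P(248,68,z)-P(258,288,.208))[::-1])) for z in(.18,.185,.19)])
```

```text
arm 5.075540732004007 5.337486299844056
base 6.493010075088633 6.860357883971833
postcap->handle [np.float64(5.745575253987544), np.float64(5.504984616641002), np.float64(5.2482765710171195)]
```

The image puts the arm about 0.02 rad off its stop. That is near the measurement noise, but a gentle confirming push on the handle is cheap.

```bash
python3 d.py .627 -.067 .30 6.4; python3 d.py .627 -.067 .262 6.4
```

```text
(array([ 16.99, -27.53,   0.4 ]), array([-1.000e-02, -2.100e-01, -1.074e+01]))
21.65 [ 0.4367 -0.3287  0.3032] [-179.97   -0.21   -4.34] [ 0.4  0.2 -0.3] 0.0641
(array([ 16.98, -27.53,   4.2 ]), array([-1.000e-02, -2.100e-01, -1.074e+01]))
21.65 [ 0.4367 -0.3287  0.3032] [-179.97   -0.21   -4.34] [ 0.4  0.2 -0.3] 0.0641
```

```bash
python3 -m creep '[[[2.5,-4,0,0,0,-3,0.1],[5,-8,0,0,0,-6,0.1],[7.5,-12,0,0,0,-10,0.1],[10,-16,0,0,0,-10.7,0.1],[12.5,-20,0,0,0,-10.7,0.1],[15,-24,0,0,0,-10.7,0.1],[17,-27.5,0,0,0,-10.7,0.1],[17,-27.5,1,0,0,-10.7,0.1]]]'; python3 -m creep '[[[0,0,0,0,0,0,0.1],[0,0,0,0,0,0,0.1]]]';python3 d.py .627 -.067 .19 6.4
```

```text
time: 22.45
tool_pos: [0.6295, -0.0627, 0.2944]
tool_rot: [-3.141, -0.007, 0.117]
contact_force: [-0.3, 0.6, 0.6]
opening: 0.0499
time: 22.65
tool_pos: [0.6292, -0.0628, 0.2942]
tool_rot: [-3.141, -0.006, 0.117]
contact_force: [0.3, -0.9, -0.5]
opening: 0.0509
(array([-0.33,  0.39, 10.42]), array([-0.04, -0.36,  0.29]))
22.65 [ 0.6292 -0.0628  0.2942] [-179.97   -0.36    6.69] [ 0.3 -0.9 -0.5] 0.0509
```

```bash
python3 -m creep '[[[-0.3,0.4,0,0,-0.3,0,0.1],[-0.3,0.4,3,0,-0.3,0,0.1],[-0.3,0.4,6,0,-0.3,0,0.1],[-0.3,0.4,8.5,0,-0.3,0,0.1],[-0.3,0.4,10,0,-0.3,0,0.1],[-0.3,0.4,10.4,0,-0.3,0,0.1],[-0.3,0.4,10.4,0,-0.3,0,-0.3]]]'; python3 -m creep '[[[0,0,0,0,0,0,-0.3],[0,0,0,0,0,0,-0.3],[0,0,0,0,0,0,-0.3]]]';python3 d.py .627 -.067 .19 6.4
```

```text
time: 23.35
tool_pos: [0.627, -0.0681, 0.1905]
tool_rot: [-3.141, -0.001, 0.115]
contact_force: [0.8, 0.0, 0.2]
opening: 0.046
time: 23.65
tool_pos: [0.6274, -0.0683, 0.1915]
tool_rot: [3.142, -0.002, 0.115]
contact_force: [-0.2, 0.3, -0.4]
opening: 0.0322
(array([-0.02, -0.14,  0.15]), array([ 0.  , -0.14,  0.2 ]))
23.65 [ 0.6274 -0.0683  0.1915] [ 1.8e+02 -1.4e-01  6.6e+00] [-0.2  0.3 -0.4] 0.0322
```

```bash
python3 -m creep '[[[0,0.3,0,0,0,0,-0.3],[0,0.5,0,0,0,0,-0.3],[0,0.5,0,0,0,0,-0.3]]]';for i in 1 2 3; do python3 -m creep '[[[0,0.12,0,0,0,0,-0.3],[0,0.12,0,0,0,0,-0.3]]]'; done
```

```text
time: 23.95
tool_pos: [0.628, -0.0736, 0.1916]
tool_rot: [3.141, -0.003, 0.115]
contact_force: [-0.1, -0.3, -0.7]
opening: 0.0325
time: 24.15
tool_pos: [0.628, -0.0747, 0.1916]
tool_rot: [-3.141, -0.002, 0.115]
contact_force: [-0.4, 1.6, 0.3]
opening: 0.0323
time: 24.35
tool_pos: [0.6281, -0.0747, 0.1915]
tool_rot: [-3.139, -0.002, 0.115]
contact_force: [0.0, 5.2, 1.1]
opening: 0.0323
time: 24.55
tool_pos: [0.6281, -0.0747, 0.1915]
tool_rot: [-3.137, -0.002, 0.116]
contact_force: [0.2, 4.9, 1.3]
opening: 0.0318
```

The push met a hard stall on contact, at peg y ≈ -0.066. That is the same place as the first stall, so the arm was already on its stop. Backing away.

```bash
python3 -m creep '[[[0,-0.3,0,0,0,0,0],[0,-0.7,0,0,0,0,0.1],[0,-0.7,0,0,0,0,0.1],[0,-0.7,0,0,0,0,0.1],[0,-0.7,-3,0,0,0,0.1],[0,-0.7,-7,0,0,0,0.1],[0,-0.7,-11,0,0,0,0.1]]]';python3 -m creep '[[[0,3,0,0,0,0,0.1],[-3,7,0,0,0,0,0.1],[-6,11,0,0,0,0,0.1],[-9,15,0,0,0,0,0.1],[-12,19,0,0,0,0,0.1],[-15,23,0,0,0,0,0.1],[-18,27,0,0,0,0,0.1],[-18,27,0,0,0,0,0.1]]]'
python3 - <<'E'
from h import *
a=robot.read_camera("scene");save(a,"pics/s20.png",(170,150,370,300),4)
b=robot.read_camera("top");save(b,"pics/t20.png",(170,110,430,310),3)
print(robot.observe()['time'],robot.observe()['tool_pos'],robot.observe()['qvel'].round(3))
E
```

```text
time: 25.25
tool_pos: [0.6268, -0.0685, 0.3025]
tool_rot: [-3.137, -0.001, 0.116]
contact_force: [0.9, 0.4, -0.0]
opening: 0.0504
time: 26.05
tool_pos: [0.4756, -0.3629, 0.3009]
tool_rot: [-3.139, 0.001, 0.108]
contact_force: [0.8, -0.1, -0.1]
opening: 0.0506
26.15 [ 0.47841289 -0.35857476  0.30105734] [ 0.05  -0.007  0.003  0.01   0.     0.004]
```

View pics/s20.png

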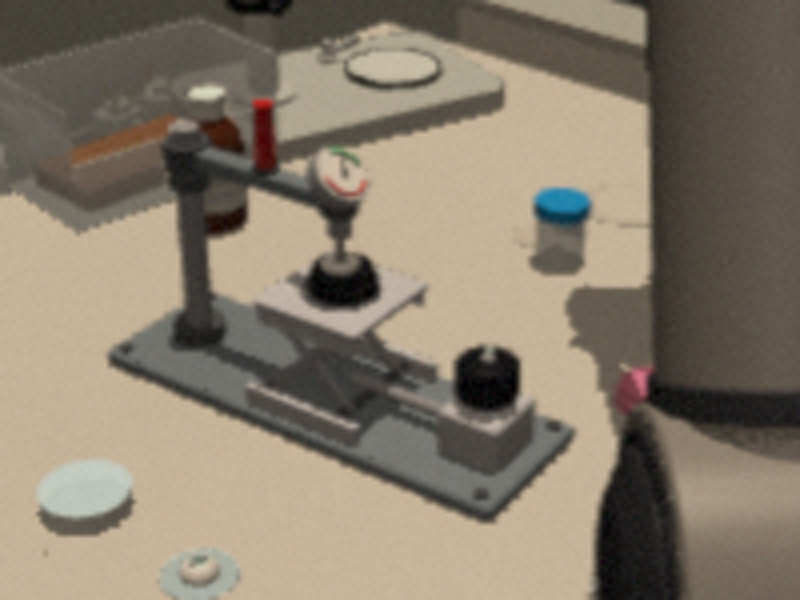

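View pics/t20.png

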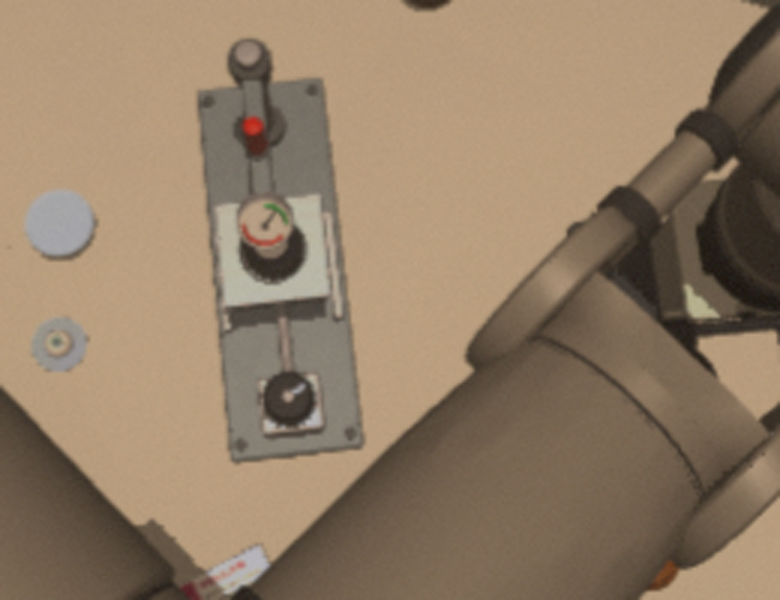

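The needle is still in the green, the lens is upright under the foot, and the bystanders have not moved.

```bash
python3 -c "
from cell import robot
print(robot.hand_in())"
```

```text
the job is handed in; nothing more can be done
None
```

The job is done and handed in at about 26 s. The smaller black lens is upright on the platform's ring mark, the gauge arm is at its stop over it, and the platform is raised so the lens meets the foot. I turned the knob about 225° clockwise in three grips. In the last pictures the needle stood mid-green, roughly 1.5 to 2 mm of push. It was never in the red in any picture I took.

**One check disagreed:** after the platform was raised, the image put the gauge arm about 0.02 rad short of its stop. I gave the handle a second gentle push, about 5 N. It stalled on contact, at the same place as the first push against the stop. In the top view the handle and dial seemed to have shifted by less than a pixel, so the arm may have moved a millimetre or so under the raised lens. The lens and needle looked unchanged afterwards.

**Other checks:** the petri dish and practice eye looked unmoved, and so did the pot in the scene view (the robot arm covers it in the last top view). The highest contact force reported at the end of a move was about 12 N.

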